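# Take the sample carrier off its hooks and load the sample vial

## Task

Lift the two-pocket vial carrier up and off the two hooks of the blue stand and set it down, fully home and level, in the green-rimmed nest. Then stand the vial with the blue cap upright in either pocket of the carrier. Keep the vial upright, lower things rather than drop them, let go at the end, and leave the other loose things where they are.

Things in the scene. Friction and masses are not known exactly. Their poses are not given: they have to be found in the camera images.
- hanger: fixed blue stand with two upturned steel hooks (8 mm rod) at y = +-38 mm that point to its -x. Origin on the table below the middle between the hook seats, z up. Base plate 100 mm wide (y), 8 mm thick, x -25..+110 mm; upright at x = +94 mm, its 100 mm wide head reaches z = 145 mm. The carrier starts hanging on it, its long side along the stand's x.
- hook_seat (a point): middle between the two hook seats, 126 mm above the table. Each seat is a valley along x, about 19 mm wide; the hook tips in front (x = -15 mm) and the rods behind it (x = +19 mm to the upright) reach z = 142 mm, so what hangs there must rise 16 mm to come free, and the hanging carrier about 100 mm to pass over them wholly
- carrier: loose two-pocket vial carrier, 0.24 to 0.39 kg. Origin at the centre of its underside (48 mm above the table while it hangs), z up. Aluminium base plate 144 (x) x 52 (y) x 5 mm; orange square pockets at x = +50 and -50 mm, 37 mm inside, 43 mm outside, floor z = 8, rim z = 25 mm; between them an upright stem (6 mm in x, 30 mm in y) carries the dark grip bar on top.
- carrier_bar (a point): centre of the carrier's dark grip bar, 84 mm above the carrier's underside. The bar runs along the carrier's y: 104 mm long, 10 mm thick (x), 12 mm tall, top at z = 90 mm. The hooks bear on it from below 38 mm either side of this point; here its middle is free to be gripped across the 10 mm
- nest: fixed shallow tray with black floor and green rim, 166 (x, long) x 74 (y) x 12 mm, inside 154 x 62 mm: the carrier's base plate fits with 5 mm play on every side, long side to long side, either way round. Origin at the centre of its underside on the table; its floor is 4 mm above the table, the rim's top 12 mm.
- pocket_a (a point): centre of the inner floor of the carrier's pocket at carrier x = +50 mm
- pocket_b (a point): centre of the inner floor of the carrier's pocket at carrier x = -50 mm
- sample_vial: white vial with a blue cap (round, 30 mm across, 75 mm tall, straight-sided and 30 mm wide up to about 45 mm height, narrowing to a neck below the cap), about 0.05 kg, loose, standing upright on the thin black tool mat (top 2.5 mm above the table). Origin at the centre of its underside, z up
- open_vial: similar white vial without cap (30 mm across, 67 mm tall), standing loose on the thin black tool mat (top 2.5 mm above the table); leave alone. Origin at the centre of its underside
- guide_bush: brass-coloured flanged bush, 30 mm across, 27 mm tall, loose; leave alone. Origin at the centre of its underside
- bearing: ball bearing lying flat, 40 mm across, 12 mm tall, loose; leave alone. Origin at the centre of its underside
- flip_cap: loose blue cap, 32 mm across, 12 mm tall, lying on the table; leave alone. Origin at the centre of its underside
Mind the look-alikes: they are no part of the job. Leave any orange or yellow look-alike of the sample_vial alone.

How it is judged:
By the outcome, as a careful person would: the job done as asked, in the order asked, and still so for the second after the job is handed in, with the robot touching nothing.
It also fails if it takes over 61 s, if anything falls off the work surface, if the arm or the gripper's body presses on something with over 40 N, if the wrist force passes 120 N, or if a joint passes its speed limit or range.

## Robot

A 6-joint arm with a two-finger parallel gripper is mounted at the origin on a cart in front of the work surface, level with it; the furniture and walls round the work are solid. World frame = base frame: x ahead of the robot, y to its left, z up, the work surface at z = 0. Lengths are in m, angles in degrees, forces in N, time in s.
With the tool pointing down it reaches from about 0.375 to 0.9 m from the base axis. Payload 3.1 kg.
Tool frame: the origin (TCP) lies at the very end of the fingers, on their centre line; the grasp point (between the pads) lies bot.grip_point_offset behind it (bot.grip_point_offset is the distance from the TCP to the grasp point, in m); z points along the fingers, y is the line along which they close (so a half turn about z gives the same grasp; the last joint's range is limited). The gripper opens to 87 mm and grips with 3 to 60 N. Pads are 19 mm wide; open, the fingers measure 117 mm over their backs; the gripper's body (75 mm by 190 mm) begins 51 mm behind the grasp point.
Start: joints at [63.169, 30.224, 82.088, -0, 67.689, -10.227], TCP at [0.179, 0.599, 0.223] pointing down, gripper open.
Joint ranges: [-176.69, 176.69], [-43.24, 126.21], [12.49, 139.97], [-82, 262], [0, 151.66], [-163.58, 163.58]. Speed limits (degrees/s): [159.86, 159.86, 180, 180, 180, 180].

## Interface

Orientations are given as a 3x3 rotation matrix whose columns are the frame's x, y, z axes.
In Python, from rig import bot, viewer, ticket gives the robot as it stands.
- The arm moves only by the tool servo_tool, never from a script. Its argument "targets" is a list of rows, each an object with "offset": the shift along the tool's x, y, z in m, a list of three; "dr": the turn, a rotation vector about the tool's x, y, z in degrees, a list of three. In form: [{"offset": [x, y, z], "dr": [ax, ay, az]}, ...]. A call has 1 to 20 rows; each row is the pose to reach, as a shift and turn from the pose commanded when the call began, along the tool's axes at that moment; what a row does not reach only later rows make up. A row lasts 1/12 s, in which the tool goes at most 41.7 mm and 7.16 degrees, less where a joint would pass 70% of its speed; a pose out of reach is approached as far as the arm can. A call with a gripper value outside its range is refused whole. "gripper" is the gripper command: -1 is fully open, 1 is shut, values between are in proportion, set as the call begins (left out, the last holds). The fingers move at their own pace and stop on an object; the grip force is fixed at half the most. Time passes only in rows, so rows that repeat a pose let the fingers close. It gives the time, the measured TCP pose, the force, the opening and the grip force at its end, in the units of the state.
- bot.read_state(): the state, without advancing time (a new reading comes with each control period).
- viewer.capture(name): name is "side" or "top"; returns a dict with "color" (480x640x3 uint8, red, green, blue), "camera_matrix" (3x3 intrinsics, pixels), "R" (3x3) and "t" (3): a world point X has camera coordinates R X + t. Camera axes: x right, y down, z forward; pixel columns grow to the right and rows downward; lengths in m; the calibration is good to about 2 mm. A picture is of the moment at which its call begins. There is no depth.
- ticket.hand_in(): hands the job in; it is judged then, once.
The state is a dict: "time_s": time; "joint_positions": joint angles; "qvel": joint speeds; "tau": joint torques, N m; "position": TCP position; "tcp_rot": TCP orientation; "force": force on the tool from outside, world axes, zero at the start; "moment": the same for the moment, N m; "opening": opening from 0.0 (shut) to 1.0 (fully open); "grasp_force": force on a finger pad.
Only numpy, scipy, OpenCV 4.12 (cv2) and the standard library are available. Lean on these libraries where they do the work, as an engineer would, in place of code of your own. Each camera call takes 0.05 s, during which the arm holds its last target. There are 200 camera calls.

## Working session

There is one attempt and no reset: what is moved stays moved. The work goes in short steps, Python scripts to look and compute and a tool call to move; the robot and the scene stay as the last step left them, time stands still between calls to the robot, and variables do not carry over. Pictures are saved under pics/ and viewed, at most 10 in all, crops included, and the job is handed in when it is done.

Besides the shell and the picture viewer there is one more tool, called after ">>>" in YAML: its name, and indented under it one key for each argument. servo_tool: Moves the arm, as the interface text tells. Its arguments: {"type":"object","properties":{"targets":{"type":"array"},"gripper":{"type":"number"}},"required":["targets"]}

```bash
mkdir -p pics
python3 - <<'E'
from rig import bot, viewer
import cv2,numpy as np
for n in("side","top"):
    c=viewer.capture(n);cv2.imwrite(f"pics/{n}0.png",c["color"][:,:,::-1]);np.savez(f"{n}0.npz",**c)
    print(n,c["camera_matrix"].tolist(),(-c["R"].T@c["t"]).round(3))
s=bot.read_state();print(s,bot.grip_point_offset)
E
```

```text
side [[458.0513868874735, 0.0, 320.0399931544622], [0.0, 458.0513868874735, 234.08424554234307], [0.0, 0.0, 1.0]] [0.327 1.118 0.587]
top [[476.2525673423456, 0.0, 324.2824159317876], [0.0, 476.2525673423456, 237.67764387329038], [0.0, 0.0, 1.0]] [0.414 0.127 1.243]
{'time_s': 0.1, 'joint_positions': array([ 6.31681258e+01,  3.02739853e+01,  8.21495590e+01, -2.20894208e-03,
        6.76893141e+01, -1.02278383e+01]), 'qvel': array([ 0.02238242, -0.14534317, -0.14210198, -0.06023945,  0.03742775,
       -0.03533641]), 'tau': array([-3.66464310e-04, -4.40985739e+01, -1.77151376e+01,  6.34727580e-02,
        5.34591218e-02, -5.55180043e-05]), 'position': array([0.17828018, 0.59833908, 0.22166293]), 'tcp_rot': array([[-9.58306506e-01,  2.85740977e-01, -8.57267364e-04],
       [ 2.85742090e-01,  9.58304916e-01, -1.77377667e-03],
       [ 3.14682849e-04, -1.94477909e-03, -9.99998059e-01]]), 'force': array([0.38848742, 0.81511355, 0.09496976]), 'moment': array([ 0.01461651, -0.01643225, -0.0689581 ]), 'grasp_force': 0.0, 'opening': 1.0035299139438845} 0.0187
```

View pics/top0.png

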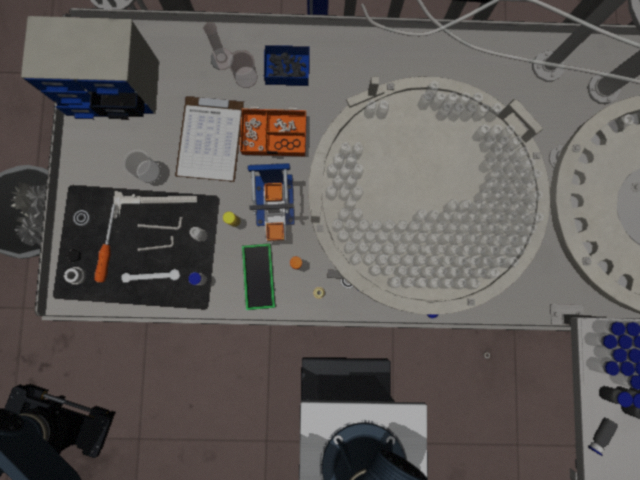

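View pics/side0.png

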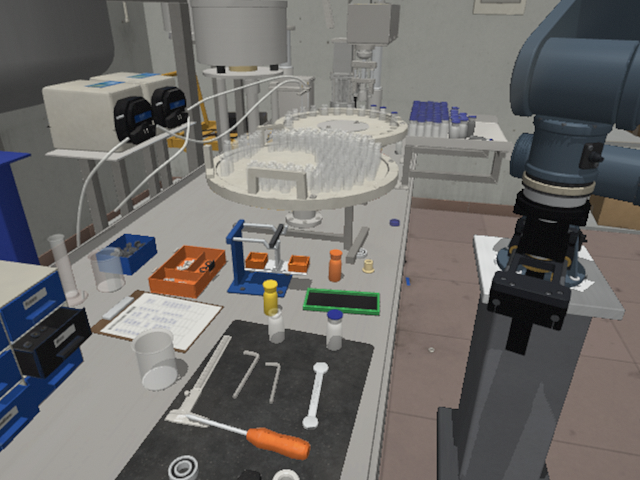

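The top view shows the nest at about (258,275), the carrier pockets at (274,192) and (275,232), and the blue-capped vial at (195,278). The side view shows the same things at (342,301), (257–299,262) and (335,316). I'll zoom in on these next.

```bash
cat > h.py <<'E'
import numpy as np,cv2
def load(n):
    return dict(np.load(n+".npz"))
def plane(c,uv,z):
    d=c["R"].T@np.linalg.inv(c["camera_matrix"])@np.array([uv[0],uv[1],1.]);o=-c["R"].T@c["t"]
    return o+d*(z-o[2])/d[2]
def proj(c,X):
    p=c["camera_matrix"]@(c["R"]@np.asarray(X,float)+c["t"]);return p[:2]/p[2]
def tri(c1,u1,c2,u2):
    A=[];b=[]
    for c,u in((c1,u1),(c2,u2)):
        d=c["R"].T@np.linalg.inv(c["camera_matrix"])@np.array([u[0],u[1],1.]);d/=np.linalg.norm(d);P=np.eye(3)-np.outer(d,d)
        A.append(P);b.append(P@(-c["R"].T@c["t"]))
    x=np.linalg.lstsq(np.vstack(A),np.hstack(b),rcond=None)[0]
    return x,[(proj(c,x)-u).round(1) for c,u in((c1,u1),(c2,u2))]
def blobs(c,lo,hi,roi,amin=15):
    x0,y0,x1,y1=roi;h=cv2.cvtColor(c["color"],cv2.COLOR_RGB2HSV)
    m=cv2.inRange(h,lo,hi);k=np.zeros_like(m);k[y0:y1,x0:x1]=m[y0:y1,x0:x1]
    cs,_=cv2.findContours(k,cv2.RETR_EXTERNAL,cv2.CHAIN_APPROX_NONE)
    return [(x,cv2.minAreaRect(x)) for x in cs if cv2.contourArea(x)>=amin]
E
python3 - <<'E'
from h import *
t=load("top0");s=load("side0")
a=cv2.resize(t["color"][150:320,180:320],None,fx=3.5,fy=3.5,interpolation=cv2.INTER_CUBIC)
b=cv2.resize(s["color"][215:355,220:390],None,fx=4.7,fy=4.7,interpolation=cv2.INTER_CUBIC)
cv2.imwrite("pics/tz.png",a[:,:,::-1]);cv2.imwrite("pics/sz.png",b[:600,:800,::-1])
for n,c,roi in(("top",t,(180,150,320,320)),("side",s,(220,215,390,355))):
    for nm,lo,hi in(("green",(50,100,60),(75,255,255)),("orange",(3,140,80),(15,255,255)),("blue",(105,120,40),(130,255,255))):
        for k,r in blobs(c,lo,hi,roi):print(n,nm,np.round(r[0],1),np.round(r[1],1),round(r[2],1))
E
```

```text
top green [257.8 276.4] [63.9 28.7] 85.7
top orange [295.8 262.3] [11.3 10.6] 45.0
top orange [275.  231.5] [15. 16.] 90.0
top orange [273.  191.5] [17. 16.] 90.0
top orange [286. 151.] [ 2. 36.] 90.0
top orange [253.  150.5] [ 1. 26.] 90.0
top blue [194. 278.] [11.6 12.2] 56.3
top blue [260. 217.] [14.  6.] 90.0
top blue [290.5 195. ] [ 3. 14.] 0.0
top blue [260. 190.] [28.1  8.8] 87.4
top blue [289.5 180. ] [10.  3.] 90.0
top blue [268.  167.5] [ 6.3 40.2] 87.5
side green [341.5 301.1] [76.2 22.1] 4.1
side orange [298.  263.3] [19.9 15.7] 4.4
side orange [256.5 260.1] [21.  15.6] 4.4
side orange [334.7 265.4] [11.3 31.3] 3.0
side orange [222.5 259. ] [18.  5.] 90.0
side blue [334.5 314. ] [ 8. 15.] 90.0
side blue [258.6 258.1] [77.6 63.6] 87.8
```

View pics/tz.png

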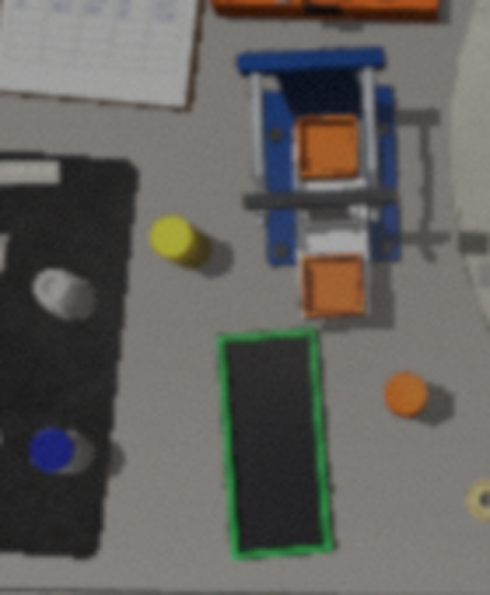

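View pics/sz.png

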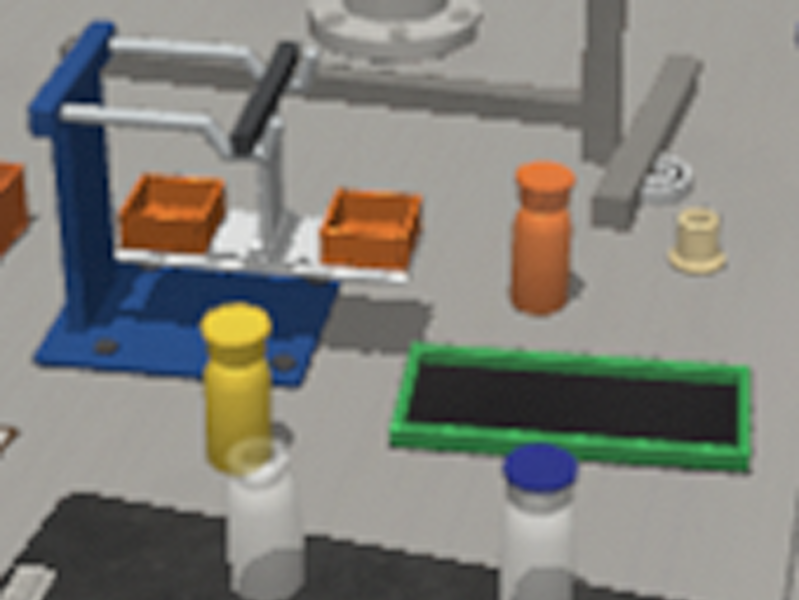

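The zoomed views show the stand's hooks pointing toward the robot. The dark bar ends in the top view at px (250,207.4) and (293.4,206.6), and in the side view the bar runs from about (271.5,244) to (282,226). The vial cap is at (194,278) in the top view.

Run:
```python
from h import *
t=load("top0");s=load("side0")
R=lambda v:np.round(v,4)
# nest
k,r=blobs(t,(50,100,60),(75,255,255),(180,150,320,320),100)[0]
P=np.array([plane(t,p,0.012)[:2] for p in cv2.boxPoints(r)]);print("nest top",R(P.mean(0)),R(np.linalg.norm(np.diff(P,axis=0),axis=1)),[round(float(np.degrees(np.arctan2(*(P[i+1]-P[i])[::-1]))),1) for i in(0,1,2)])
# fit long edges from mask: angle via PCA of world pts
w=np.array([plane(t,p[0],0.012)[:2] for p in k]);r2=cv2.minAreaRect((w*1000).astype(np.float32));print("nest world rect",r2)
k,r=blobs(s,(50,100,60),(75,255,255),(220,215,390,355),100)[0]
w=np.array([plane(s,p[0],0.012)[:2] for p in k]);print("nest side rect (z.012)",cv2.minAreaRect((w*1000).astype(np.float32)))
pk=[plane(t,u,0.073)[:2] for u in((275,231.5),(273,191.5))]
for p in pk:print("pocket",R(p))
d=pk[1]-pk[0];print("len",np.linalg.norm(d),"yaw",np.degrees(np.arctan2(d[1],d[0])),"mid",R((pk[0]+pk[1])/2))
# dark bar, both
g=cv2.cvtColor(t["color"],cv2.COLOR_RGB2GRAY)
for name,ep in(("top",((250,207.4),(293.4,206.6))),):
    E=[plane(t,u,0.138)[:2] for u in ep];d=E[0]-E[1];print("bar",R(E[0]),R(E[1]),np.linalg.norm(d),np.degrees(np.arctan2(d[1],d[0])),"mid",R((E[0]+E[1])/2))
print("bar tri",tri(t,np.array([271.7,207]),s,np.array([276.5,235.2])))
# blue head of stand
E=[plane(t,u,0.145)[:2] for u in((180+238/3.5,150+62/3.5),(180+384/3.5,150+57/3.5))];print("head",E,np.linalg.norm(E[0]-E[1]))
print("vial top",R(plane(t,(194,278),0.0775)));print("vial tri",tri(t,np.array([194,278]),s,np.array([335,313.5])))
print("yellow",R(plane(t,(229.5,218),0.075)),"open",R(plane(t,(180+57/3.5,150+285/3.5),0.07)),"orangevial",R(plane(t,(296,262.3),.075)))
for u in((311,219),(307,200)):print("turntable?",R(plane(t,u,0.15)))
```

```text
nest top [0.4644 0.2751] [0.0741 0.1643 0.0729] [-84.3, -173.7, 95.4]
nest world rect ((464.29107666015625, 274.9276428222656), (164.19869995117188, 73.14935302734375), 6.275656223297119)
nest side rect (z.012) ((462.9478759765625, 284.94720458984375), (164.231201171875, 85.18601989746094), 6.189598560333252)
pocket [0.573  0.2296]
pocket [0.6739 0.238 ]
len 0.1011714459240115 yaw 4.750095124890186 mid [0.6235 0.2338]
bar [0.62   0.2845] [0.6244 0.1827] 0.10189248088348683 92.47674823389 mid [0.6222 0.2336]
bar tri (array([0.62403664, 0.2344529 , 0.13026211]), [array([-0. , -0.2]), array([0.2, 0. ])])
head [array([0.71359918, 0.29196844]), array([0.71963636, 0.19379416])] 0.09835972649569642
vial top [0.4539 0.4216 0.0775]
vial tri (array([0.45312806, 0.42190481, 0.07588119]), [array([0. , 0.4]), array([-0.5, -0.1])])
yellow [0.6038 0.3429 0.075 ] open [0.5691 0.4242 0.07  ] orangevial [0.4977 0.1755 0.075 ]
turntable? [0.5938 0.1404 0.15  ]
turntable? [0.6385 0.1508 0.15  ]
```

>>> servo_tool:
  targets:
    - {"offset":[-0.011,-0.004,0],"dr":[0,0,1.4]}
    - {"offset":[-0.032,-0.013,0],"dr":[0,0,4.2]}
    - {"offset":[-0.064,-0.027,0],"dr":[0,0,8.4]}
    - {"offset":[-0.101,-0.042,0],"dr":[0,0,13.3]}
    - {"offset":[-0.138,-0.058,0],"dr":[0,0,18.2]}
    - {"offset":[-0.175,-0.073,0],"dr":[0,0,23.1]}
    - {"offset":[-0.212,-0.089,0],"dr":[0,0,28]}
    - {"offset":[-0.25,-0.104,0],"dr":[0,0,32.9]}
    - {"offset":[-0.287,-0.12,0],"dr":[0,0,37.8]}
    - {"offset":[-0.324,-0.135,0],"dr":[0,0,42.7]}
    - {"offset":[-0.361,-0.151,0],"dr":[0,0,47.6]}
    - {"offset":[-0.398,-0.167,0],"dr":[0,0,52.5]}
    - {"offset":[-0.435,-0.182,0],"dr":[0,0,57.4]}
    - {"offset":[-0.467,-0.195,0],"dr":[0,0,61.6]}
    - {"offset":[-0.494,-0.206,0],"dr":[0,0,65.1]}
    - {"offset":[-0.515,-0.215,0],"dr":[0,0,67.9]}
    - {"offset":[-0.531,-0.222,0],"dr":[0,0,69.9]}
    - {"offset":[-0.531,-0.222,0],"dr":[0,0,69.9]}
    - {"offset":[-0.531,-0.222,0],"dr":[0,0,69.9]}
  gripper: -1

```text
time_s: 1.68
position: [0.6239, 0.2335, 0.222]
tcp_rot: [[-0.059, 0.998, -0.002], [0.998, 0.059, 0.0], [0.0, -0.001, -1.0]]
force: [-0.6, 0.1, -0.5]
opening: 1.002
grasp_force: 0.0
```

```bash
cat >> h.py <<'E'
def go(p,yaw,s=None):
    """offset & dr from measured pose to TCP p, tool-y yaw (deg, mod 180)"""
    if s is None:
        from rig import bot
        s=bot.read_state()
    T=s["tcp_rot"];y=np.degrees(np.arctan2(T[1,1],T[0,1]));d=(yaw-y+90)%180-90
    print("t",round(s["time_s"],2),"pos",s["position"].round(4),"yaw",round(y,2),"tilt",T[:,2].round(3),"j",s["joint_positions"].round(0),"F",s["force"].round(1),"open",round(s["opening"],3),"grip",round(s["grasp_force"],1))
    print("offset",(T.T@(np.array(p)-s["position"])).round(4),"drz",round(-d,2))
E
python3 - <<'E'
from h import *
go((.623,.234,.113),3.5)
E
```

```text
t 1.68 pos [0.6239 0.2335 0.222 ] yaw 3.41 tilt [-0.002  0.    -1.   ] j [11. 34. 76.  0. 71.  7.] F [-0.6  0.1 -0.5] open 1.002 grip 0.0
offset [ 0.0005 -0.0007  0.109 ] drz -0.09
```

>>> servo_tool:
  targets:
    - {"offset":[0,-0.0005,0.006],"dr":[0,0,0]}
    - {"offset":[0,-0.0005,0.018],"dr":[0,0,0]}
    - {"offset":[0,-0.0005,0.034],"dr":[0,0,0]}
    - {"offset":[0,-0.0005,0.05],"dr":[0,0,0]}
    - {"offset":[0,-0.0005,0.066],"dr":[0,0,0]}
    - {"offset":[0,-0.0005,0.082],"dr":[0,0,0]}
    - {"offset":[0,-0.0005,0.095],"dr":[0,0,0]}
    - {"offset":[0,-0.0005,0.104],"dr":[0,0,0]}
    - {"offset":[0,-0.0005,0.109],"dr":[0,0,0]}
    - {"offset":[0,-0.0005,0.109],"dr":[0,0,0]}
    - {"offset":[0,-0.0005,0.109],"dr":[0,0,0]}
  gripper: -0.2

```text
time_s: 2.6
position: [0.6236, 0.2347, 0.1136]
tcp_rot: [[-0.061, 0.998, 0.0], [0.998, 0.061, 0.0], [0.0, 0.0, -1.0]]
force: [-0.3, 0.9, 0.1]
opening: 0.603
grasp_force: 0.0
```

Run:
```python
from h import *
from rig import viewer
go((.623,.234,.113),3.5)
s=viewer.capture("side")
cv2.imwrite("pics/g1.png",cv2.resize(s["color"][150:320,200:370],None,fx=3.5,fy=3.5)[:,:,::-1])
```

```text
t 2.6 pos [0.6236 0.2347 0.1136] yaw 3.52 tilt [ 0.  0. -1.] j [11. 41. 81.  0. 59.  8.] F [-0.3  0.9  0.1] open 0.603 grip 0.0
offset [-0.0007 -0.0006  0.0006] drz 0.02
```

View pics/g1.png

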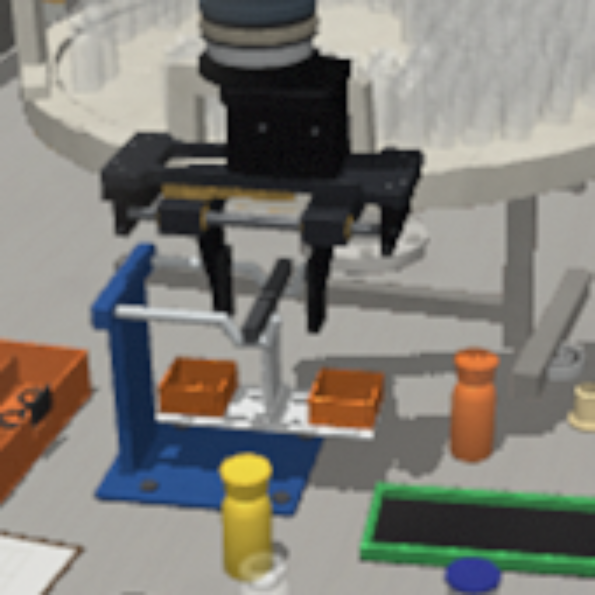

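The fingers straddle the bar's middle, with the bar at crop px (267,300). I'll close the gripper.

>>> servo_tool:
  targets:
    - {"offset":[0,0,0],"dr":[0,0,0]}
    - {"offset":[0,0,0],"dr":[0,0,0]}
    - {"offset":[0,0,0],"dr":[0,0,0]}
    - {"offset":[0,0,0],"dr":[0,0,0]}
    - {"offset":[0,0,0],"dr":[0,0,0]}
    - {"offset":[0,0,0],"dr":[0,0,0]}
    - {"offset":[0,0,0],"dr":[0,0,0]}
    - {"offset":[0,0,0],"dr":[0,0,0]}
    - {"offset":[0,0,0],"dr":[0,0,0]}
    - {"offset":[0,0,0],"dr":[0,0,0]}
  gripper: 1

```text
time_s: 3.48
position: [0.6235, 0.2344, 0.1135]
tcp_rot: [[-0.061, 0.998, 0.0], [0.998, 0.061, -0.0], [-0.0, 0.0, -1.0]]
force: [0.0, -0.6, 0.3]
opening: 0.114
grasp_force: 30.0
```

>>> servo_tool:
  targets:
    - {"offset":[0,0,-0.003],"dr":[0,0,0]}
    - {"offset":[0,0,-0.008],"dr":[0,0,0]}
    - {"offset":[0,0,-0.014],"dr":[0,0,0]}
    - {"offset":[0,0,-0.021],"dr":[0,0,0]}
    - {"offset":[0,0,-0.029],"dr":[0,0,0]}
    - {"offset":[0,0,-0.038],"dr":[0,0,0]}
    - {"offset":[0,0,-0.048],"dr":[0,0,0]}
    - {"offset":[0,0,-0.059],"dr":[0,0,0]}
    - {"offset":[0,0,-0.07],"dr":[0,0,0]}
    - {"offset":[0,0,-0.081],"dr":[0,0,0]}
    - {"offset":[0,0,-0.092],"dr":[0,0,0]}
    - {"offset":[0,0,-0.101],"dr":[0,0,0]}
    - {"offset":[0,0,-0.109],"dr":[0,0,0]}
    - {"offset":[0,0,-0.114],"dr":[0,0,0]}
    - {"offset":[0,0,-0.117],"dr":[0,0,0]}
    - {"offset":[0,0,-0.117],"dr":[0,0,0]}
    - {"offset":[0,0,-0.117],"dr":[0,0,0]}

```text
time_s: 4.9
position: [0.6232, 0.2343, 0.2302]
tcp_rot: [[-0.061, 0.998, -0.001], [0.998, 0.061, -0.0], [-0.0, -0.001, -1.0]]
force: [-0.0, 0.8, -2.8]
opening: 0.112
grasp_force: 30.0
```

Run:
```python
from h import *
from rig import viewer
go((.4643,.275,.23),6.2)
s=viewer.capture("side");t=viewer.capture("top")
np.savez("side1.npz",**s);np.savez("top1.npz",**t)
for k,r in blobs(s,(3,140,80),(15,255,255),(200,130,390,290)):print(np.round(r[0],1),np.round(r[1],1),round(r[2],1))
cv2.imwrite("pics/l1.png",np.hstack([cv2.resize(x,(400,400)) for x in(s["color"][110:310,210:410],t["color"][140:320,180:360])])[:,:,::-1])
```

```text
t 4.9 pos [0.6232 0.2343 0.2302] yaw 3.49 tilt [-0.001 -0.    -1.   ] j [11. 33. 75. -0. 72.  8.] F [-0.   0.8 -2.8] open 0.112 grip 30.0
offset [ 0.0503 -0.1561  0.0003] drz -2.71
[334.7 265. ] [11.5 32.2] 3.0
[212.5 268. ] [25. 42.] 0.0
[297.5 217.5] [15. 21.] 90.0
[253.5 214.5] [15. 23.] 90.0
```

View pics/l1.png

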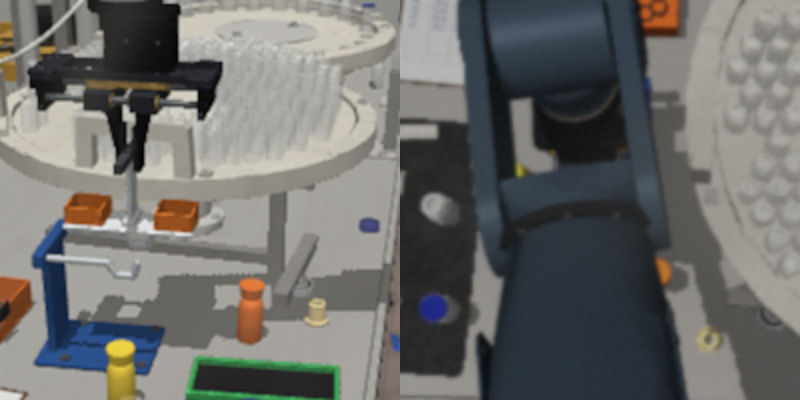

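The carrier is clear of the hooks and level, with its pockets at crop px (88,208) and (177,215). I'll move it over the nest.

>>> servo_tool:
  targets:
    - {"offset":[0.001,-0.004,0],"dr":[0,0,-0.1]}
    - {"offset":[0.004,-0.012,0],"dr":[0,0,-0.2]}
    - {"offset":[0.008,-0.024,0],"dr":[0,0,-0.4]}
    - {"offset":[0.013,-0.039,0],"dr":[0,0,-0.7]}
    - {"offset":[0.018,-0.056,0],"dr":[0,0,-1]}
    - {"offset":[0.024,-0.074,0],"dr":[0,0,-1.3]}
    - {"offset":[0.03,-0.092,0],"dr":[0,0,-1.6]}
    - {"offset":[0.036,-0.11,0],"dr":[0,0,-1.9]}
    - {"offset":[0.041,-0.126,0],"dr":[0,0,-2.2]}
    - {"offset":[0.045,-0.139,0],"dr":[0,0,-2.4]}
    - {"offset":[0.048,-0.149,0],"dr":[0,0,-2.6]}
    - {"offset":[0.05,-0.154,0],"dr":[0,0,-2.7]}
    - {"offset":[0.0503,-0.156,0],"dr":[0,0,-2.7]}
    - {"offset":[0.0503,-0.156,0],"dr":[0,0,-2.7]}
    - {"offset":[0.0503,-0.156,0],"dr":[0,0,-2.7]}

```text
time_s: 6.25
position: [0.4657, 0.2751, 0.2307]
tcp_rot: [[-0.108, 0.994, 0.001], [0.994, 0.108, 0.0], [0.0, 0.001, -1.0]]
force: [-1.3, 0.4, -1.7]
opening: 0.108
grasp_force: 30.0
```

Run:
```python
from h import *
go((.4643,.275,.149),6.2)
```

```text
t 6.25 pos [0.4657 0.2751 0.2307] yaw 6.18 tilt [ 0.001  0.    -1.   ] j [19. 23. 94. -0. 63. 13.] F [-1.3  0.4 -1.7] open 0.108 grip 30.0
offset [ 0.     -0.0015  0.0817] drz -0.02
```

>>> servo_tool:
  targets:
    - {"offset":[0,-0.0005,0.004],"dr":[0,0,0]}
    - {"offset":[0,-0.001,0.012],"dr":[0,0,0]}
    - {"offset":[0,-0.0014,0.024],"dr":[0,0,0]}
    - {"offset":[0,-0.0014,0.038],"dr":[0,0,0]}
    - {"offset":[0,-0.0014,0.053],"dr":[0,0,0]}
    - {"offset":[0,-0.0014,0.069],"dr":[0,0,0]}
    - {"offset":[0,-0.0014,0.085],"dr":[0,0,0]}
    - {"offset":[0,-0.0014,0.1],"dr":[0,0,0]}
    - {"offset":[0,-0.0014,0.114],"dr":[0,0,0]}
    - {"offset":[0,-0.0014,0.126],"dr":[0,0,0]}
    - {"offset":[0,-0.0014,0.135],"dr":[0,0,0]}
    - {"offset":[0,-0.0014,0.141],"dr":[0,0,0]}
    - {"offset":[0,-0.0014,0.144],"dr":[0,0,0]}
    - {"offset":[0,-0.0014,0.144],"dr":[0,0,0]}
    - {"offset":[0,-0.0014,0.144],"dr":[0,0,0]}

```text
time_s: 7.5
position: [0.4637, 0.275, 0.0867]
tcp_rot: [[-0.108, 0.994, 0.001], [0.994, 0.108, 0.0], [0.0, 0.001, -1.0]]
force: [-0.4, 0.5, -3.3]
opening: 0.11
grasp_force: 30.0
```

Run:
```python
from h import *
from rig import viewer
go((.4643,.275,.0695),6.2)
s=viewer.capture("side");np.savez("side2.npz",**s)
for k,r in blobs(s,(3,140,80),(15,255,255),(290,230,400,330)):print(np.round(r[0],1),np.round(r[1],1),round(r[2],1),cv2.boundingRect(k))
# prediction of pocket outer corners and base-plate corners for perfect pose at height b
y=np.radians(6.2);c=np.array([.4643,.275]);R=np.array([[np.cos(y),-np.sin(y)],[np.sin(y),np.cos(y)]])
for b in (.0205,):
  for q in(50,-50):
    P=[proj(s,[*(c+R@[(q+sx*21.5)/1e3,sy*.0215]),b+z]) for sx in(-1,1) for sy in(-1,1) for z in(.008,.025)]
    P=np.array(P);print("pred",q,P.min(0).round(1),P.max(0).round(1))
cv2.imwrite("pics/n1.png",cv2.resize(s["color"][210:340,270:410],None,fx=4.6,fy=4.6,interpolation=cv2.INTER_CUBIC)[:,:,::-1])
```

```text
t 7.5 pos [0.4637 0.275  0.0867] yaw 6.19 tilt [ 0.001  0.    -1.   ] j [ 19.  35. 101.  -0.  44.  13.] F [-0.4  0.5 -3.3] open 0.11 grip 30.0
offset [-0.0001  0.0006  0.0172] drz -0.01
[364.9 291.1] [19.4 17.2] 4.1 (355, 282, 20, 19)
[327.2 276.5] [22.6 50.9] 32.3 (309, 250, 31, 48)
pred 50 [308.5 278.1] [330.1 296.4]
pred -50 [354.4 281. ] [375.  299.6]
```

View pics/n1.png

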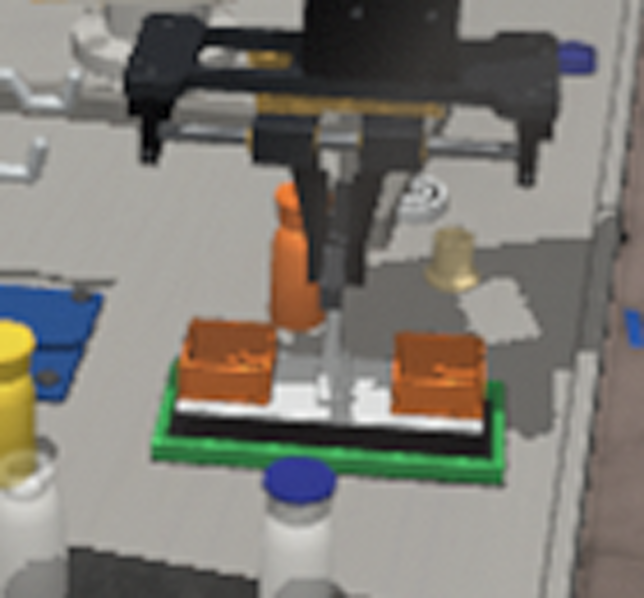

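Run:
```python
from h import *
s=load("side0");t=load("top0")
k,_=blobs(s,(50,100,60),(75,255,255),(220,215,390,355),100)[0]
y=np.radians(6.2);c=np.array([.4643,.275]);R=np.array([[np.cos(y),-np.sin(y)],[np.sin(y),np.cos(y)]])
k=k[:,0].astype(float)
for q in(.06,.03,0,-.03,-.06):   # columns: rim far top edge, near bottom edge
    f=proj(s,[*(c+R@[q,-.037]),.012]);n=proj(s,[*(c+R@[q,.037]),0]);
    for nm,e in(("far",f),("near",n)):
        col=k[abs(k[:,0]-round(e[0]))<.6][:,1];print(q,nm,e.round(1),col.min()-.5 if nm=="far" else col.max()+.5)
s=load("side2")
h=cv2.cvtColor(s["color"],cv2.COLOR_RGB2HSV)
# plate near edge: bottom of white plate at carrier y=+26, z=b
for q in(.06,.03,-.03,-.06):
    a=proj(s,[*(c+R@[q,.026]),.0212]);x=int(round(a[0]));print("plate near bottom pred",a.round(1),[tuple(int(i) for i in h[v,x][1:]) for v in range(int(a[1])-4,int(a[1])+5)],int(a[1])-4)
```

```text
0.06 far [317.  287.3] 288.5
0.06 near [312.9 310.4] 310.5
0.03 far [329.9 288.2] 289.5
0.03 near [326.6 311.4] 311.5
0 far [342.9 289.1] 290.5
0 near [340.4 312.4] 309.5
-0.03 far [356. 290.] 291.5
-0.03 near [354.2 313.4] 313.5
-0.06 far [369.1 290.9] 291.5
-0.06 near [368.2 314.4] 314.5
plate near bottom pred [313.5 299.4] [(189, 151), (177, 154), (37, 195), (5, 214), (2, 147), (0, 82), (19, 27), (16, 32), (32, 32)] 295
plate near bottom pred [327.2 300.3] [(201, 161), (189, 163), (35, 190), (5, 220), (2, 148), (4, 66), (36, 28), (9, 28), (27, 28)] 296
plate near bottom pred [354.9 302.3] [(178, 150), (152, 161), (37, 205), (6, 218), (2, 137), (5, 52), (9, 30), (8, 33), (8, 31)] 298
plate near bottom pred [368.8 303.3] [(196, 147), (165, 145), (27, 192), (3, 220), (2, 136), (5, 53), (18, 28), (16, 31), (26, 30)] 299
```

The pose agrees within about 1–2 mm in both views. The plate sits inside the rim outline, at crop x 176–484 against the rim's inner 172–491. I'll lower it gently.

>>> servo_tool:
  targets:
    - {"offset":[0,0.0005,0.001],"dr":[0,0,0]}
    - {"offset":[0,0.0005,0.003],"dr":[0,0,0]}
    - {"offset":[0,0.0005,0.005],"dr":[0,0,0]}
    - {"offset":[0,0.0005,0.007],"dr":[0,0,0]}
    - {"offset":[0,0.0005,0.009],"dr":[0,0,0]}
    - {"offset":[0,0.0005,0.011],"dr":[0,0,0]}
    - {"offset":[0,0.0005,0.0125],"dr":[0,0,0]}
    - {"offset":[0,0.0005,0.014],"dr":[0,0,0]}
    - {"offset":[0,0.0005,0.015],"dr":[0,0,0]}
    - {"offset":[0,0.0005,0.016],"dr":[0,0,0]}
    - {"offset":[0,0.0005,0.016],"dr":[0,0,0]}
    - {"offset":[0,0.0005,0.016],"dr":[0,0,0]}

```text
time_s: 8.55
position: [0.4638, 0.275, 0.0705]
tcp_rot: [[-0.108, 0.994, -0.0], [0.994, 0.108, -0.0], [-0.0, -0.0, -1.0]]
force: [0.5, 0.0, -2.8]
opening: 0.111
grasp_force: 30.0
```

>>> servo_tool:
  targets:
    - {"offset":[0,0,0.0004],"dr":[0,0,0]}
    - {"offset":[0,0,0.0008],"dr":[0,0,0]}
    - {"offset":[0,0,0.0012],"dr":[0,0,0]}
    - {"offset":[0,0,0.0016],"dr":[0,0,0]}
    - {"offset":[0,0,0.0016],"dr":[0,0,0]}
    - {"offset":[0,0,0.0016],"dr":[0,0,0]}

```text
time_s: 9.05
position: [0.4639, 0.275, 0.0696]
tcp_rot: [[-0.108, 0.994, 0.001], [0.994, 0.108, 0.0], [0.0, 0.001, -1.0]]
force: [-1.6, -0.8, 4.8]
opening: 0.109
grasp_force: 30.0
```

Contact came at the expected height, with the force going from −2.8 to +4.8 N. I'll release and rise.

>>> servo_tool:
  targets:
    - {"offset":[0,0,0],"dr":[0,0,0]}
    - {"offset":[0,0,0],"dr":[0,0,0]}
    - {"offset":[0,0,0],"dr":[0,0,0]}
    - {"offset":[0,0,0],"dr":[0,0,0]}
    - {"offset":[0,0,0],"dr":[0,0,0]}
    - {"offset":[0,0,0],"dr":[0,0,0]}
    - {"offset":[0,0,-0.004],"dr":[0,0,0]}
    - {"offset":[0,0,-0.014],"dr":[0,0,0]}
    - {"offset":[0,0,-0.03],"dr":[0,0,0]}
    - {"offset":[0,0,-0.05],"dr":[0,0,0]}
    - {"offset":[0,0,-0.07],"dr":[0,0,0]}
    - {"offset":[0,0,-0.09],"dr":[0,0,0]}
    - {"offset":[0,0,-0.105],"dr":[0,0,0]}
    - {"offset":[0,0,-0.113],"dr":[0,0,0]}
    - {"offset":[0,0,-0.115],"dr":[0,0,0]}
    - {"offset":[0,0,-0.115],"dr":[0,0,0]}
  gripper: 0.2

```text
time_s: 10.38
position: [0.4639, 0.2751, 0.1847]
tcp_rot: [[-0.108, 0.994, 0.001], [0.994, 0.108, 0.0], [0.0, 0.001, -1.0]]
force: [-0.3, 0.7, 1.1]
opening: 0.402
grasp_force: 0.0
```

Run:
```python
from h import *
from rig import viewer
go((.4535,.4217,.145),90)
s=viewer.capture("side");np.savez("side3.npz",**s)
for k,r in blobs(s,(3,140,80),(15,255,255),(300,270,400,330)):print(np.round(r[0],1),np.round(r[1],1),round(r[2],1),cv2.boundingRect(k))
cv2.imwrite("pics/n2.png",cv2.resize(s["color"][230:340,290:410],None,fx=5,fy=5,interpolation=cv2.INTER_CUBIC)[:,:,::-1])
```

```text
t 10.38 pos [0.4639 0.2751 0.1847] yaw 6.2 tilt [ 0.001  0.    -1.   ] j [19. 27. 97. -0. 57. 13.] F [-0.3  0.7  1.1] open 0.402 grip 0.0
offset [0.1469 0.0054 0.0397] drz -83.8
[364.5 297.5] [17. 19.] 90.0 (355, 289, 20, 18)
[318.5 294.5] [17. 21.] 90.0 (308, 286, 22, 18)
[334.  275.5] [11. 10.] 90.0 (329, 270, 11, 12)
```

View pics/n2.png

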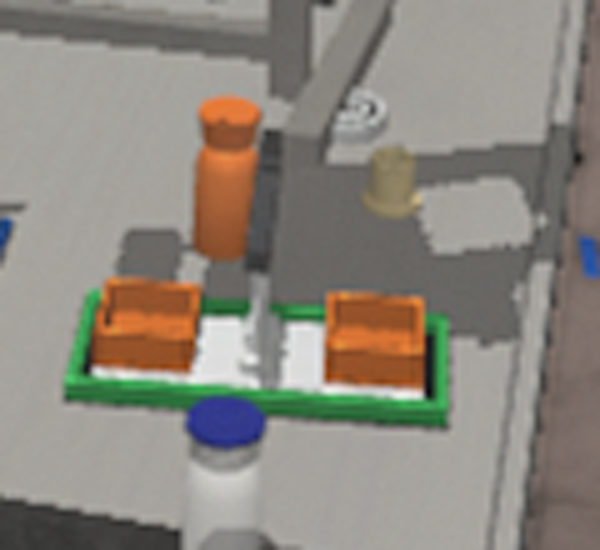

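The carrier is home and level: the plate lies inside the rim, with pockets at crop px (147,325) and (375,340). I'll move over the vial next, with the fingers turned to close along the carrier's y.

>>> servo_tool:
  targets:
    - {"offset":[0.003,0,0],"dr":[0,0,-2]}
    - {"offset":[0.01,0,0],"dr":[0,0,-6]}
    - {"offset":[0.02,0,0],"dr":[0,0,-12]}
    - {"offset":[0.031,0.001,0],"dr":[0,0,-18.5]}
    - {"offset":[0.042,0.001,0],"dr":[0,0,-25]}
    - {"offset":[0.053,0.002,0.001],"dr":[0,0,-31.5]}
    - {"offset":[0.064,0.002,0.002],"dr":[0,0,-38]}
    - {"offset":[0.075,0.003,0.004],"dr":[0,0,-44.5]}
    - {"offset":[0.086,0.003,0.008],"dr":[0,0,-51]}
    - {"offset":[0.097,0.004,0.013],"dr":[0,0,-57.5]}
    - {"offset":[0.108,0.004,0.019],"dr":[0,0,-64]}
    - {"offset":[0.118,0.005,0.025],"dr":[0,0,-70.5]}
    - {"offset":[0.128,0.005,0.03],"dr":[0,0,-77]}
    - {"offset":[0.137,0.005,0.035],"dr":[0,0,-83]}
    - {"offset":[0.143,0.005,0.038],"dr":[0,0,-87.5]}
    - {"offset":[0.146,0.0054,0.04],"dr":[0,0,-90]}
    - {"offset":[0.147,0.0054,0.04],"dr":[0,0,-90]}
    - {"offset":[0.147,0.0054,0.04],"dr":[0,0,-90]}
    - {"offset":[0.147,0.0054,0.04],"dr":[0,0,-90]}
  gripper: -0.4

```text
time_s: 12.02
position: [0.4529, 0.4214, 0.1432]
tcp_rot: [[-0.994, -0.107, -0.001], [-0.107, 0.994, -0.001], [0.001, -0.001, -1.0]]
force: [0.2, -0.3, -0.3]
opening: 0.698
grasp_force: 0.0
```

Run:
```python
from h import *
go((.4535,.4217,.0238),96.2)
```

```text
t 12.02 pos [0.4529 0.4214 0.1432] yaw 96.13 tilt [-0.001 -0.001 -1.   ] j [ 33.  35.  87.  -0.  58. -64.] F [ 0.2 -0.3 -0.3] open 0.698 grip 0.0
offset [-0.0008  0.0004  0.1194] drz -0.07
```

>>> servo_tool:
  targets:
    - {"offset":[0,0,0.004],"dr":[0,0,0]}
    - {"offset":[0,0,0.012],"dr":[0,0,0]}
    - {"offset":[-0.0005,0,0.024],"dr":[0,0,0]}
    - {"offset":[-0.0005,0,0.038],"dr":[0,0,0]}
    - {"offset":[-0.0005,0,0.053],"dr":[0,0,0]}
    - {"offset":[-0.0005,0,0.068],"dr":[0,0,0]}
    - {"offset":[-0.0005,0,0.083],"dr":[0,0,0]}
    - {"offset":[-0.0005,0,0.097],"dr":[0,0,0]}
    - {"offset":[-0.0005,0,0.108],"dr":[0,0,0]}
    - {"offset":[-0.0005,0,0.116],"dr":[0,0,0]}
    - {"offset":[-0.0005,0,0.119],"dr":[0,0,0]}
    - {"offset":[-0.0005,0,0.119],"dr":[0,0,0]}
    - {"offset":[-0.0005,0,0.119],"dr":[0,0,0]}

```text
time_s: 13.1
position: [0.454, 0.4219, 0.0251]
tcp_rot: [[-0.994, -0.108, 0.0], [-0.108, 0.994, 0.0], [-0.0, 0.0, -1.0]]
force: [-0.4, 1.3, -0.3]
opening: 0.699
grasp_force: 0.0
```

>>> servo_tool:
  targets:
    - {"offset":[0,0,0],"dr":[0,0,0]}
    - {"offset":[0,0,0],"dr":[0,0,0]}
    - {"offset":[0,0,0],"dr":[0,0,0]}
    - {"offset":[0,0,0],"dr":[0,0,0]}
    - {"offset":[0,0,0],"dr":[0,0,0]}
    - {"offset":[0,0,0],"dr":[0,0,0]}
    - {"offset":[0,0,0],"dr":[0,0,0]}
    - {"offset":[0,0,0],"dr":[0,0,0]}
    - {"offset":[0,0,0],"dr":[0,0,0]}
    - {"offset":[0,0,0],"dr":[0,0,0]}
  gripper: 1

```text
time_s: 13.93
position: [0.454, 0.4219, 0.0252]
tcp_rot: [[-0.994, -0.108, 0.0], [-0.108, 0.994, 0.0], [-0.001, 0.0, -1.0]]
force: [-0.2, -0.1, 2.6]
opening: 0.334
grasp_force: 30.0
```

>>> servo_tool:
  targets:
    - {"offset":[0,0,-0.003],"dr":[0,0,0]}
    - {"offset":[0,0,-0.009],"dr":[0,0,0]}
    - {"offset":[0,0,-0.018],"dr":[0,0,0]}
    - {"offset":[0,0,-0.029],"dr":[0,0,0]}
    - {"offset":[0,0,-0.041],"dr":[0,0,0]}
    - {"offset":[0,0,-0.053],"dr":[0,0,0]}
    - {"offset":[0,0,-0.065],"dr":[0,0,0]}
    - {"offset":[0,0,-0.075],"dr":[0,0,0]}
    - {"offset":[0,0,-0.083],"dr":[0,0,0]}
    - {"offset":[0,0,-0.088],"dr":[0,0,0]}
    - {"offset":[0,0,-0.09],"dr":[0,0,0]}
    - {"offset":[0,0,-0.09],"dr":[0,0,0]}

```text
time_s: 14.93
position: [0.4539, 0.4219, 0.1154]
tcp_rot: [[-0.994, -0.108, 0.001], [-0.108, 0.994, 0.0], [-0.001, 0.0, -1.0]]
force: [-1.1, 1.0, -0.2]
opening: 0.336
grasp_force: 30.0
```

Run:
```python
from h import *
# actual pocket positions after placing, from side3 rims (z=.029), compared to prediction
s=load("side3")
y=np.radians(6.2);c=np.array([.4639,.275]);R=np.array([[np.cos(y),-np.sin(y)],[np.sin(y),np.cos(y)]])
for q in(50,-50):
    P=np.array([proj(s,[*(c+R@[(q+sx*21.5)/1e3,sy*.0215]),z]) for sx in(-1,1) for sy in(-1,1) for z in(.009,.029)]);print("pred",q,P.min(0).round(1),P.max(0).round(1))
b=c+R@[-.05,0];print(b);go((*b,.115),96.2)
```

```text
pred 50 [308.7 284.4] [330.2 303.9]
pred -50 [354.2 287.3] [374.7 307.2]
[0.41419245 0.26960003]
t 14.93 pos [0.4539 0.4219 0.1154] yaw 96.2 tilt [ 0.001  0.    -1.   ] j [ 33.  37.  88.   0.  54. -64.] F [-1.1  1.  -0.2] open 0.336 grip 30.0
offset [ 0.0559 -0.1471  0.0004] drz -0.0
```

>>> servo_tool:
  targets:
    - {"offset":[0.002,-0.004,0],"dr":[0,0,0]}
    - {"offset":[0.005,-0.012,0],"dr":[0,0,0]}
    - {"offset":[0.009,-0.024,0],"dr":[0,0,0]}
    - {"offset":[0.015,-0.039,0],"dr":[0,0,0]}
    - {"offset":[0.021,-0.055,0],"dr":[0,0,0]}
    - {"offset":[0.027,-0.071,0],"dr":[0,0,0]}
    - {"offset":[0.033,-0.087,0],"dr":[0,0,0]}
    - {"offset":[0.039,-0.103,0],"dr":[0,0,0]}
    - {"offset":[0.045,-0.118,0],"dr":[0,0,0]}
    - {"offset":[0.05,-0.131,0],"dr":[0,0,0]}
    - {"offset":[0.053,-0.14,0],"dr":[0,0,0]}
    - {"offset":[0.055,-0.145,0],"dr":[0,0,0]}
    - {"offset":[0.056,-0.147,0],"dr":[0,0,0]}
    - {"offset":[0.056,-0.147,0],"dr":[0,0,0]}
    - {"offset":[0.056,-0.147,0],"dr":[0,0,0]}

```text
time_s: 16.18
position: [0.4144, 0.27, 0.115]
tcp_rot: [[-0.994, -0.108, 0.001], [-0.108, 0.994, 0.0], [-0.001, 0.0, -1.0]]
force: [0.9, 0.8, -0.6]
opening: 0.339
grasp_force: 30.0
```

Run:
```python
from h import *
go((.4142,.2696,.0347),96.2)
```

```text
t 16.18 pos [0.4144 0.27   0.115 ] yaw 96.19 tilt [ 0.001  0.    -1.   ] j [ 20.  30. 106.   0.  43. -76.] F [ 0.9  0.8 -0.6] open 0.339 grip 30.0
offset [ 0.0003 -0.0004  0.0803] drz -0.01
```

>>> servo_tool:
  targets:
    - {"offset":[0,-0.0004,0.003],"dr":[0,0,0]}
    - {"offset":[0,-0.0004,0.009],"dr":[0,0,0]}
    - {"offset":[0,-0.0004,0.018],"dr":[0,0,0]}
    - {"offset":[0,-0.0004,0.028],"dr":[0,0,0]}
    - {"offset":[0,-0.0004,0.038],"dr":[0,0,0]}
    - {"offset":[0,-0.0004,0.047],"dr":[0,0,0]}
    - {"offset":[0,-0.0004,0.053],"dr":[0,0,0]}
    - {"offset":[0,-0.0004,0.056],"dr":[0,0,0]}
    - {"offset":[0,-0.0004,0.056],"dr":[0,0,0]}
    - {"offset":[0,-0.0004,0.056],"dr":[0,0,0]}

```text
time_s: 17.02
position: [0.4141, 0.2692, 0.0588]
tcp_rot: [[-0.994, -0.108, -0.0], [-0.108, 0.994, -0.0], [0.0, -0.0, -1.0]]
force: [0.6, 0.6, 0.3]
opening: 0.334
grasp_force: 30.0
```

Run:
```python
from h import *
from rig import viewer
go((.4142,.2696,.0347),96.2)
s=viewer.capture("side")
for k,r in blobs(s,(3,140,80),(15,255,255),(300,280,400,330)):print(cv2.boundingRect(k))
cv2.imwrite("pics/v1.png",cv2.resize(s["color"][230:340,290:410],None,fx=5,fy=5,interpolation=cv2.INTER_CUBIC)[:,:,::-1])
```

```text
t 17.02 pos [0.4141 0.2692 0.0588] yaw 96.19 tilt [-0. -0. -1.] j [ 20.  36. 108.   0.  36. -76.] F [0.6 0.6 0.3] open 0.334 grip 30.0
offset [-0.0002  0.0004  0.0241] drz -0.01
(355, 289, 20, 18)
(308, 286, 22, 18)
```

View pics/v1.png

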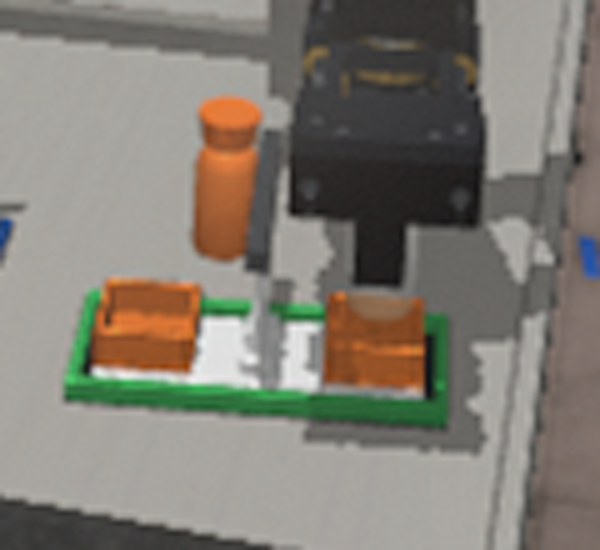

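The vial's bottom is at crop px (381,310), within the pocket's span of 327–425. I'll lower it slowly.

>>> servo_tool:
  targets:
    - {"offset":[0.0005,0.0004,0.0015],"dr":[0,0,0]}
    - {"offset":[-0.0008,0.0004,0.004],"dr":[0,0,0]}
    - {"offset":[-0.0008,0.0004,0.0065],"dr":[0,0,0]}
    - {"offset":[-0.0008,0.0004,0.009],"dr":[0,0,0]}
    - {"offset":[-0.0008,0.0004,0.0115],"dr":[0,0,0]}
    - {"offset":[-0.0008,0.0004,0.014],"dr":[0,0,0]}
    - {"offset":[-0.0008,0.0004,0.0165],"dr":[0,0,0]}
    - {"offset":[-0.0008,0.0004,0.0185],"dr":[0,0,0]}
    - {"offset":[-0.0008,0.0004,0.0205],"dr":[0,0,0]}
    - {"offset":[-0.0008,0.0004,0.022],"dr":[0,0,0]}
    - {"offset":[-0.0008,0.0004,0.022],"dr":[0,0,0]}
    - {"offset":[-0.0008,0.0004,0.022],"dr":[0,0,0]}

```text
time_s: 18.07
position: [0.4147, 0.2697, 0.0368]
tcp_rot: [[-0.994, -0.108, -0.0], [-0.108, 0.994, -0.0], [0.0, -0.0, -1.0]]
force: [-0.6, -0.8, -1.3]
opening: 0.337
grasp_force: 30.0
```

>>> servo_tool:
  targets:
    - {"offset":[0,0,0.0005],"dr":[0,0,0]}
    - {"offset":[0,0,0.001],"dr":[0,0,0]}
    - {"offset":[0,0,0.0015],"dr":[0,0,0]}
    - {"offset":[0,0,0.002],"dr":[0,0,0]}
    - {"offset":[0,0,0.0023],"dr":[0,0,0]}
    - {"offset":[0,0,0.0023],"dr":[0,0,0]}
    - {"offset":[0,0,0.0023],"dr":[0,0,0]}

```text
time_s: 18.65
position: [0.4148, 0.2697, 0.0347]
tcp_rot: [[-0.994, -0.108, 0.0], [-0.108, 0.994, 0.0], [-0.0, 0.0, -1.0]]
force: [0.0, 0.1, -0.1]
opening: 0.333
grasp_force: 30.0
```

>>> servo_tool:
  targets:
    - {"offset":[0,0,0.0003],"dr":[0,0,0]}
    - {"offset":[0,0,0.0006],"dr":[0,0,0]}
    - {"offset":[0,0,0.0008],"dr":[0,0,0]}
    - {"offset":[0,0,0.0008],"dr":[0,0,0]}
    - {"offset":[0,0,0.0008],"dr":[0,0,0]}

```text
time_s: 19.07
position: [0.4149, 0.2697, 0.0346]
tcp_rot: [[-0.994, -0.108, 0.001], [-0.108, 0.994, 0.0], [-0.001, 0.0, -1.0]]
force: [-0.4, -0.4, 7.7]
opening: 0.338
grasp_force: 30.0
```

The vial is seated: +7.7 N at the expected height. I'll release and go straight up.

>>> servo_tool:
  targets:
    - {"offset":[0,0,0],"dr":[0,0,0]}
    - {"offset":[0,0,0],"dr":[0,0,0]}
    - {"offset":[0,0,0],"dr":[0,0,0]}
    - {"offset":[0,0,0],"dr":[0,0,0]}
    - {"offset":[0,0,0],"dr":[0,0,0]}
    - {"offset":[0,0,0],"dr":[0,0,0]}
    - {"offset":[0,0,0],"dr":[0,0,0]}
    - {"offset":[0,0,-0.003],"dr":[0,0,0]}
    - {"offset":[0,0,-0.01],"dr":[0,0,0]}
    - {"offset":[0,0,-0.022],"dr":[0,0,0]}
    - {"offset":[0,0,-0.038],"dr":[0,0,0]}
    - {"offset":[0,0,-0.056],"dr":[0,0,0]}
    - {"offset":[0,0,-0.076],"dr":[0,0,0]}
    - {"offset":[0,0,-0.096],"dr":[0,0,0]}
    - {"offset":[0,0,-0.115],"dr":[0,0,0]}
    - {"offset":[0,0,-0.13],"dr":[0,0,0]}
    - {"offset":[0,0,-0.14],"dr":[0,0,0]}
    - {"offset":[0,0,-0.145],"dr":[0,0,0]}
    - {"offset":[0,0,-0.145],"dr":[0,0,0]}
    - {"offset":[0,0,-0.145],"dr":[0,0,0]}
  gripper: -0.4

```text
time_s: 20.73
position: [0.4146, 0.2696, 0.179]
tcp_rot: [[-0.994, -0.108, 0.0], [-0.108, 0.994, 0.0], [-0.0, 0.0, -1.0]]
force: [-0.6, 0.3, -0.2]
opening: 0.7
grasp_force: 0.0
```

Run:
```python
from h import *
from rig import viewer
s=viewer.capture("side")
for k,r in blobs(s,(3,140,80),(15,255,255),(300,280,400,330)):print(cv2.boundingRect(k))
cv2.imwrite("pics/f1.png",cv2.resize(s["color"][200:350,220:420],None,fx=4,fy=4,interpolation=cv2.INTER_CUBIC)[:,:,::-1])
```

```text
(355, 289, 20, 18)
(308, 286, 22, 18)
```

View pics/f1.png

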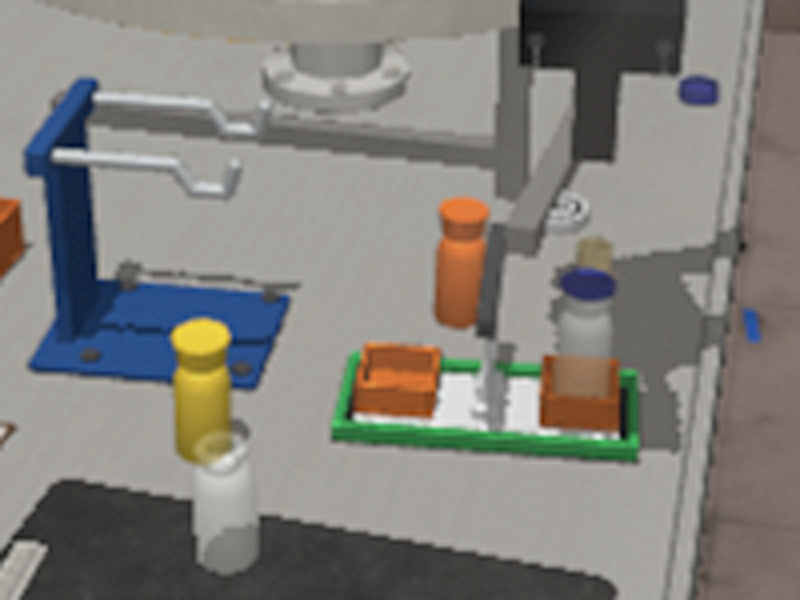

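The vial stands upright in pocket b, with its cap at crop px (587,284). The carrier is unmoved in the nest, the gripper is clear, and the other things in this view haven't moved.

```bash
python3 -c "
from rig import ticket
print(ticket.hand_in())"
```

```text
the job is handed in; nothing more can be done
None
```

The job is handed in at about 21 s of the 61 s limit: the carrier sits home and level in the nest, the blue-capped vial stands upright in pocket b, and the gripper is open and clear.

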